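# Test and reset the earth-leakage breaker of the counter's power unit

## Robot

A 6-joint arm with a two-finger parallel gripper is mounted at the origin on the work surface. World frame = base frame: x ahead of the robot, y to its left, z up, the work surface at z = 0. Lengths are in mm, angles in rad, forces in N, time in s.
With the tool pointing down it reaches from about 300 to 775 mm from the base axis. Payload 14.6 kg.
Tool frame: the origin (TCP) lies between the finger pads; the fingertips stand 19 mm ahead of it and the grasp point (between the pads) is the TCP; z points along the fingers, y is the line along which they close (so a half turn about z gives the same grasp; the last joint's range is limited). The gripper opens to 94 mm and grips with 3 to 60 N. Pads are 16 mm wide; open, the fingers measure 119 mm over their backs; the gripper's body (75 mm by 177 mm) begins 78 mm behind the grasp point.
Start: joints at [1.255, 0.3, 1.521, -0, 1.321, -0.067], TCP at [135.43, 533.055, 224.446] pointing down, gripper open.
Joint ranges: [-3.03, 3.03], [-0.79, 2.21], [0.23, 2.52], [-1.04, 4.18], [0, 3.07], [-2.55, 2.55]. Speed limits (rad/s): [2.22, 2.22, 2.57, 3.14, 3.14, 3.14].

## Interface

Orientations are given as [roll, pitch, yaw] about the fixed x, y, z axes, in that order (R = Rz(yaw) Ry(pitch) Rx(roll)).
In Python, from cell import monitor, imaging, job, find_in, trace gives the robot as it stands. The module is installed in compiled form; this text tells all that it offers.
- The arm moves only by the tool arm_command, never from a script. Its argument "steps" is a list of rows, each a list of 5 numbers: the opening, from 0 (shut) to 1 (fully open), then the shift along the tool's x, y, z in mm, then the turn about the tool's z in degrees. In form: [[gripper, dx, dy, dz, turn], ...]. A call has 1 to 20 rows; each row is the pose to reach, as a shift and turn from the pose commanded when the call began, along the tool's axes at that moment; what a row does not reach only later rows make up. A row lasts 1/8 s, in which the tool goes at most 62.5 mm and 10.7 degrees, less where a joint would pass 70% of its speed; a pose out of reach is approached as far as the arm can. A call with a gripper value outside its range is refused whole. The fingers move at their own pace and stop on an object; "force" is the grip in N (left out, the last holds). Time passes only in rows, so rows that repeat a pose let the fingers close. It gives the time, the measured TCP pose, the force, the opening and the grip force at its end, in the units of the state.
- monitor.read_state(): the state, without advancing time (a new reading comes with each control period).
- imaging.camera(name): name is "scene" or "top" or "wrist"; returns a dict with "img" (400x640x3 uint8, red, green, blue), "mtx" (3x3 intrinsics, pixels), "D" ([k1, k2, p1, p2, k3] as OpenCV has them; the pictures are not rectified), "view" (4x4, takes a point from world to camera coordinates). Camera axes: x right, y down, z forward; pixel columns grow to the right and rows downward; lengths in mm; the calibration is good to about 2 mm. A picture is of the moment at which its call begins. There is no depth.
- job.sign_off(): hands the job in; it is judged then, once.
Trained networks look in a picture, given as the dict that the camera call returned (one of the last four; its "shot" number tells which), for a name from the list of things; names that differ only in an ending like _2 or _b are one class to them, and where a whole thing is asked for, a point or a joint stands for the part that bears it (a point fixed in the world has none). Each returns a list of dicts, best first, with "p" (0 to 1); they miss things now and then, are a little off and sometimes report something else, mostly with a low value. They report only what shows in the picture. A call takes as long as a camera call.
- find_in(picture, target): "rect" ([centre column, centre row, width, height] in pixels, round what is visible of it).
- trace(picture, target): "region" (400x640 bool, what is visible of it) and "rect" ([centre column, centre row, width, height] in pixels, round what is visible of it).
The state is a dict: "clock": time; "joints": joint angles; "qd": joint speeds; "effort": joint torques, N m; "eef_pos": TCP position; "eef_rot": TCP orientation; "wrist_force": force on the tool from outside, world axes, zero at the start; "moment": the same for the moment, N m; "finger_gap": finger opening in mm; "finger_force": force on a finger pad.
Only numpy, scipy, OpenCV 4.12 (cv2) and the standard library are available. Lean on these libraries where they do the work, as an engineer would, in place of code of your own. Each camera call takes 0.05 s, during which the arm holds its last target. There are 200 camera calls.

## Task

Do the monthly earth-leakage test on the counter's power unit: press the test button beside the wide four-pole handle so that the handle drops, then lift the handle fully back up until it latches and stays up by itself. When that is done, swing the clear cover fully shut over the switches; leave all the other switches up and do not shift the things lying around on the counter.

Things in the scene. Friction and masses are not known exactly. Their poses are not given: they have to be found in the camera images.
- unit: Grey wedge-shaped power unit, fixed, 203 mm deep (x) x 272 wide (y), 58 high at its front edge (-x, towards the robot), 112 at the back. Origin: centre of underside, z up. Its front plate slopes 15 degrees, rising to +x, 85 mm above the origin. In mid-slope a row of white modules, 216 x 45 mm, stands 6 mm proud of it: the four-pole breaker is one half (left or right), the neighbours the other.
- test_top (a point): Centre of the top of the test button: round, grey, 15 mm across, 6.5 mm proud, on the 36 mm wide block at the breaker's right (-y) end, 54 mm to the -y side of the handle's middle. Axes: x up the slope, y along the row, z squarely out of the sloping front. Press along -z. (The small white lamp dome in the other half is no button.)
- test_button (a joint): Travel of the test button in m: 0 out, 0.005 fully pressed (about 5 N); it trips the handle after about 3 mm and springs out when let go.
- lever_pivot (a point): Point on the handle's fixed pivot line (along y) below the middle of the bar, 2 mm under the module faces, in the middle of their 45 mm slope. Axes level: those of the unit.
- lever_bar (a point): Middle of the wide black handle bar that ties four toggles together: 64 mm long (y), 9.5 thick, 9 deep, 21.5 mm from the pivot line; moves with the handle. Up (on), it leans 26 degrees from square towards the top of the slope; dropped, as much towards the bottom; it then stands about 23 mm proud of the modules. Axes as test_top's when up; they turn with the handle.
- lever (a joint): Angle of the handle in rad: 0 up, latched (reads up to 0.04); 0.9 dropped (tripped); -0.12 at its upper stop. A light spring pulls it down; latched, it cannot be pulled down. To reset it, lift the bar from its lower side, up and over along its arc, to the upper stop (3 to 8 N) and let go: if not pushed past 0 it drops again. Smooth plastic.
- breaker1 (a joint): Narrow single toggle of the neighbouring half, in rad: 0 up (on), 0.9 down; stays where it is put.
- breaker2 (a joint): As breaker1: the next narrow toggle.
- breaker3 (a joint): As breaker1: the third narrow toggle.
- main_switch (a joint): Two-pole switch at the right-hand (-y) end of the neighbouring half, bar 28 mm long, in rad: 0 up (on), 0.9 down; stays where it is put.
- cover (a joint): Angle of the clear cover in rad: 0 shut on the sloping front, grows as it opens; starts open at 1.85 to 2.15, stop at 2.25. A stiff hinge: it stays wherever it is left and must be pushed down all the way (1 to 3 N at the free edge).
- cover_hinge (a point): Middle of the cover's hinge line (along the unit's y), 60 mm up the slope from the middle of the module row and 1 mm above the front plate. Axes level: those of the unit.
- cover_edge (a point): Middle of the free edge of the cover's outer face; moves with it. The cover is a clear tray with grey edge mouldings, 240 mm wide (y), 116 mm from hinge to free edge, walls 36 mm deep: its outer face lies 36 mm from the plane of the hinge line. Shut, that face is 37 mm above the front plate. A grey tab, 60 x 14 mm, stands out of the rim. Axes: x from free edge to hinge, z out of the outer face.
- shade_guide: Bystander: grey tooth-shade guide, 150 x 76 x 20 mm, lying beside the unit. Origin: centre of underside.
- phone: Bystander: black telephone, 150 x 73 x 8 mm, lying beside the unit. Origin: centre of underside.
- bottle: Bystander: amber bottle, 72 mm across, 135 mm high. Origin: centre of underside.
- probe1: Bystander: thin black dental probe, 170 mm long, lying behind the unit. Origin: under the middle of the handle.
- probe2: Bystander: second probe, as probe1.

How it is judged:
By the outcome, as a careful person would: the job done as asked, in the order asked, and still so for the second after the job is handed in, with the robot touching nothing.
It also fails if it takes over 48 s, if anything falls off the work surface, if the arm or the gripper's body presses on something with over 40 N, if the wrist force passes 120 N, or if a joint passes its speed limit or range.

## Working session

There is one attempt and no reset: what is moved stays moved. The work goes in short steps, Python scripts to look and compute and a tool call to move; the robot and the scene stay as the last step left them, time stands still between calls to the robot, and variables do not carry over. Pictures are saved under pics/ and viewed, at most 10 in all, crops included, and the job is handed in when it is done.

Besides the shell and the picture viewer there is one more tool, called after ">>>" as a command line: name --pt "numbers of a row" for each row, then --argument value for the rest. arm_command: Moves the arm, as the interface text tells. Its arguments: {"type":"object","properties":{"steps":{"type":"array","items":{"type":"array","items":{"type":"number"}}},"force":{"type":"number"}},"required":["steps"]}

```bash
mkdir -p pics; cat > h.py <<'E'
import numpy as np, cv2, json
from cell import monitor, imaging, job, find_in, trace
from scipy.spatial.transform import Rotation as R
def rect_to_norm(p,c): return cv2.undistortPoints(np.array(p,float).reshape(-1,1,2),c["mtx"],np.array(c["D"],float)).reshape(-1,2)
def ray(p,c):
    n=rect_to_norm(p,c)[0]; V=np.array(c["view"]); Rm=V[:3,:3]; o=-Rm.T@V[:3,3]; d=Rm.T@np.array([n[0],n[1],1]); return o,d/np.linalg.norm(d)
def proj(P,c):
    V=np.array(c["view"]); P=np.atleast_2d(np.array(P,float)); 
    return cv2.projectPoints(P,cv2.Rodrigues(V[:3,:3])[0],V[:3,3],np.array(c["mtx"],float),np.array(c["D"],float))[0].reshape(-1,2)
def save(c,n): cv2.imwrite("pics/"+n,c["img"][:,:,::-1])
E
python3 - <<'E'
from h import *
np.set_printoptions(precision=1,suppress=True)
print(monitor.read_state())
ims=[]
for n in ["scene","top"]:
    c=imaging.camera(n); ims.append(c["img"]); save(c,n+"0.png")
    V=np.array(c["view"]); print(n,-V[:3,:3].T@V[:3,3],V[2,:3])
    for t in ["unit","test_top","lever_bar","cover_edge","main_switch","breaker1","bottle","phone","shade_guide","probe1"]:
        print(t,[(np.array(r["rect"]),round(r["p"],2)) for r in find_in(c,t)[:3]])
E
```

```text
{'clock': 0.0, 'joints': array([ 1.3,  0.3,  1.5,  0. ,  1.3, -0.1]), 'qd': array([0., 0., 0., 0., 0., 0.]), 'effort': array([  0. , -53.2, -35.3,   0.1,   0. ,  -0. ]), 'eef_pos': array([135.4, 532.8, 223.9]), 'eef_rot': array([-3.1, -0. ,  2.9]), 'wrist_force': array([ 0.3,  0.2, -0.3]), 'moment': array([ 0.1, -0.1,  0. ]), 'finger_force': 0.0, 'finger_gap': 94.2027452963968}
scene [1053.9 -605.5 1172.8] [-0.3  0.5 -0.8]
unit [(array([305.9, 195. , 129.2, 113.2]), 0.9)]
test_top [(array([376.1, 157.7,  38.1,  35.3]), 0.47), (array([233.9, 236.2,  50.9,  48.8]), 0.18)]
lever_bar [(array([298.9, 183.3,  18.9,  17.5]), 0.45)]
cover_edge [(array([328.8, 179.5,  83.4,  84.6]), 0.59)]
main_switch []
breaker1 []
bottle [(array([329.7, 178.4,  77.6,  83.9]), 0.73), (array([267.7, 263.6,  29.2,  43.3]), 0.59)]
phone [(array([231.1, 235.4,  53.2,  44.2]), 0.79)]
shade_guide [(array([381.2, 161.2,  29.7,  27. ]), 0.86)]
probe1 [(array([340. , 230.4,  30.4,  24.5]), 0.64)]
top [528.7  45.5 829.2] [ 0.1 -0.  -1. ]
unit [(array([332.3, 209.4, 144. , 127.8]), 0.79), (array([294.9, 214.7,   9.9,   8.8]), 0.37)]
test_top [(array([373.5, 225.3,   2.7,   8.6]), 0.59)]
lever_bar [(array([344.4, 221.3,  30.9,  11.5]), 0.7), (array([349.4, 138.1,  50.9,   6.6]), 0.42), (array([336.5, 172.2, 142.3,  48.1]), 0.17)]
cover_edge [(array([338.3, 171.9, 134.6,  47.1]), 0.8)]
main_switch [(array([317.6, 217.7,  14.6,  10.6]), 0.43)]
breaker1 [(array([304.8, 213.3,   9.8,   8. ]), 0.6), (array([294.5, 215.2,   7.7,   6.4]), 0.59), (array([288.3, 212.4,   6.8,   7.3]), 0.43)]
bottle [(array([444.2, 189.1,  46.9,  39.1]), 0.63)]
phone [(array([422.6, 254.7,  42.9,  71.8]), 0.9)]
shade_guide [(array([225.7, 192.1,  37.7,  60.7]), 0.72), (array([353.1, 223.2,  55.8,  27.5]), 0.59)]
probe1 [(array([350.5, 136. ,  55. ,   3.8]), 0.78), (array([337.8, 172.1, 144.7,  48.8]), 0.69), (array([340.4, 156.1,  47.9,  14.1]), 0.56)]
```

View pics/scene0.png

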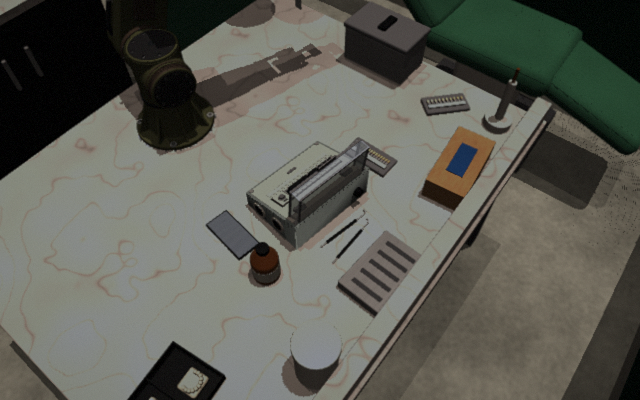

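View pics/top0.png

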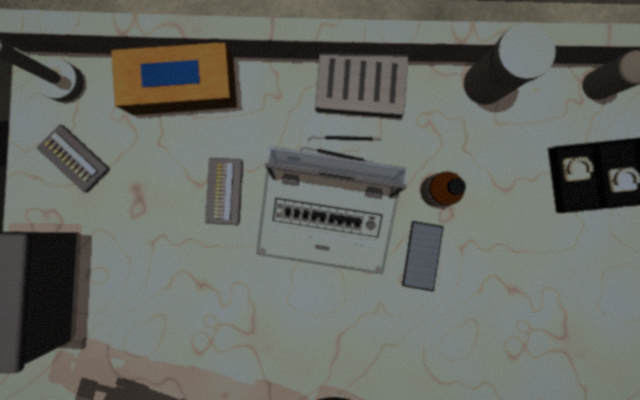

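Top view: the unit is near (330,210). The breaker's four-pole handle is in its right (-y) half at about (346,221), the test button is at about (371,224), and the cover is open at about (338,170).

```bash
python3 - <<'E'
from h import *
c=imaging.camera("top"); cv2.imwrite("pics/topz.png",cv2.resize(c["img"][135:285,245:420,::-1],None,fx=4,fy=4,interpolation=cv2.INTER_CUBIC))
E
```

```text
(no output)
```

View pics/topz.png

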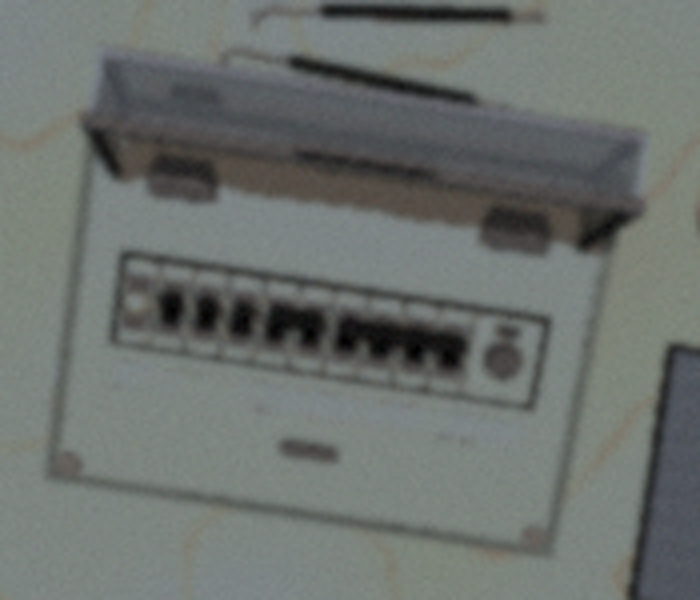

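```bash
cat >> h.py <<'E'
a=np.radians(15); u=np.array([np.cos(a),0,np.sin(a)]); nn=np.array([-np.sin(a),0,np.cos(a)]); ey=np.array([0,1,0])
O=np.array([0,0,85.])
def L(s,y,h): return O+s*u+y*ey+h*nn   # slope coords -> unit
def W(P,pose): return R.from_euler("z",pose[2]).apply(np.atleast_2d(P))+[pose[0],pose[1],0]
E
cat > fit.py <<'E'
from h import *
from scipy.optimize import least_squares
np.set_printoptions(precision=2,suppress=True)
c=imaging.camera("top")
px=np.array([(124,254),(550,319),(533,408),(112,343),(48,476),(551,552)],float); px=(px+.5)/4-.5+[245,135]
pts=np.array([L(22.5,108,6),L(22.5,-108,6),L(-22.5,-108,6),L(-22.5,108,6),[-101.5,136,58],[-101.5,-136,58]])
f=lambda p:(proj(W(pts,p),c)-px).ravel()
s=least_squares(f,[550,20,-.1]); print(s.x, f(s.x))
p=s.x; np.save("pose.npy",p)
for n,P in dict(test=L(0,-90,12.5),pivot=L(0,-36,4),bar=L(21.5*np.sin(.454),-36,4+21.5*np.cos(.454)),hinge=L(60,0,1)).items(): print(n,W(P,p),proj(W(P,p),c))
for t in np.arange(1.8,2.25,.1):
    # cover: local from hinge: edge 116 down slope, 36 up; rotate by t about y (opening up)
    k=lambda d,h: L(60,0,1)+(-d*np.cos(t)+h*np.sin(t))*u*1+(d*np.sin(t)+h*np.cos(t))*nn
    E=W(np.array([k(116,36)+y*ey for y in(120,0,-120)]+[k(116,0)]),p); print(t,E[1],E[3],(proj(E,c)-[245,135])*4)
E
python3 fit.py
```

```text
[525.32  24.96  -0.13] [ 0.52  0.36 -0.8   0.24 -0.57 -1.09  0.82 -0.75 -0.59  0.43  0.62  0.85]
test [[510.07 -63.8   97.07]] [[370.93 224.7 ]]
pivot [[519.48 -10.58  88.86]] [[344.44 219.53]]
bar [[523.55 -11.13 109.97]] [[345.54 217.63]]
hinge [[582.5   17.24 101.5 ]] [[331.61 188.15]]
1.8 [614.41  12.93 218.61] [578.75  17.74 217.43] [[ 89.9   75.01]
 [368.8  117.93]
 [647.55 160.65]
 [356.03 201.47]]
1.9000000000000001 [625.84  11.39 214.81] [590.24  16.19 217.23] [[ 95.39  50.08]
 [372.32  92.72]
 [649.1  135.14]
 [360.08 174.67]]
2.0 [636.83   9.9  209.88] [601.65  14.65 215.87] [[100.98  27.01]
 [375.48  69.3 ]
 [649.84 111.34]
 [363.95 148.44]]
2.1000000000000005 [647.28   8.49 203.86] [612.87  13.14 213.37] [[106.58   6.11]
 [378.24  47.99]
 [649.77  89.59]
 [367.58 123.17]]
2.2 [657.09   7.17 196.82] [623.79  11.66 209.75] [[112.12 -12.39]
 [380.59  29.02]
 [648.93  70.13]
 [370.93  99.24]]
```

```bash
cat >> h.py <<'E'
def to(tip, yaw=None):
    """tip centre world -> shift in tool axes, turn deg"""
    s=monitor.read_state(); Rt=R.from_euler("xyz",s["eef_rot"])
    d=Rt.inv().apply(np.array(tip)+[0,0,19]-s["eef_pos"])
    t=None if yaw is None else np.degrees((Rt.inv()*R.from_euler("xyz",[np.pi,0,yaw])).as_rotvec())
    return np.round(d,1),t
E
python3 - <<'E'
from h import *
p=np.load("pose.npy"); print(p, monitor.read_state()["eef_rot"])
print(to(W(L(-2,-90,12.5),p)[0]+[0,0,70],np.pi+p[2]))
E
```

```text
[ 5.25322161e+02  2.49602702e+01 -1.34240851e-01] [3.14155201e+00 1.34093976e-05 2.89279089e+00]
(array([-508.2, -486.5,   38.9]), array([ 2.28204711e-03,  9.00844876e-04, -6.56385685e+00]))
```

>>> arm_command --pt "0 -42 -40 3 -0.5" --pt "0 -85 -81 6 -1" --pt "0 -127 -122 10 -1.5" --pt "0 -170 -162 13 -2" --pt "0 -212 -203 16 -2.5" --pt "0 -254 -243 19 -3" --pt "0 -296 -284 23 -3.5" --pt "0 -339 -324 26 -4" --pt "0 -381 -365 29 -5" --pt "0 -424 -405 32 -5.5" --pt "0 -466 -446 36 -6" --pt "0 -508 -486 39 -6.5" --pt "0 -508 -486 39 -6.5" --pt "0 -508 -486 39 -6.5" --force 30

```text
clock: 2.95
eef_pos: [507.8, -62.8, 185.3]
eef_rot: [3.141, -0.001, 3.006]
wrist_force: [0.1, 0.4, -0.8]
finger_gap: 0.1
finger_force: 0.0
```

```bash
python3 - <<'E'
from h import *
np.set_printoptions(precision=2,suppress=True)
s=monitor.read_state(); print(s["clock"],s["eef_pos"],s["eef_rot"],s["finger_gap"],s["wrist_force"])
c=imaging.camera("wrist"); save(c,"w1.png"); V=np.array(c["view"]); print(-V[:3,:3].T@V[:3,3],V[:3,:3])
p=np.load("pose.npy")
for n,P in dict(test=L(0,-90,12.5),bar=L(21.5*np.sin(.454),-36,4+21.5*np.cos(.454)),c1=L(22.5,108,6),c2=L(22.5,-108,6),c3=L(-22.5,-108,6),c4=L(-22.5,108,6)).items(): print(n,proj(W(P,p),c))
for t in ["test_top","lever_bar","main_switch"]: print(t,[(np.array(r["rect"]),round(r["p"],2)) for r in find_in(c,t)[:3]])
E
```

```text
2.95 [507.81 -62.76 185.29] [ 3.14 -0.    3.01] 0.11494376467760081 [ 0.07  0.36 -0.81]
[442.47 -54.69 346.37] [[ 0.14  0.99  0.  ]
 [ 0.96 -0.13  0.23]
 [ 0.23 -0.03 -0.97]]
test [[321.88 214.89]]
bar [[399.53 228.39]]
c1 [[587.56 244.53]]
c2 [[297.71 245.18]]
c3 [[297.72 184.75]]
c4 [[586.17 184.27]]
test_top [(array([318.5, 214.3,  21.4,  20.8]), 0.74)]
lever_bar []
main_switch [(array([471.9, 218.5,  54.8,  35.2]), 0.68)]
```

View pics/w1.png

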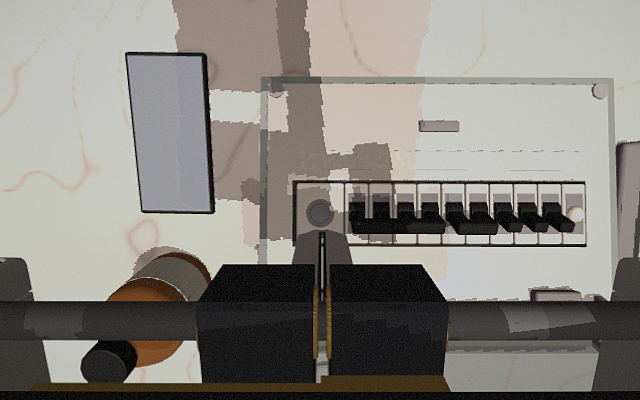

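The wrist view matches the fitted pose to within 2 to 3 px: the button is at (319,213) and the row spans (294..586, 182..246). I'll shift the pose 1.5 mm to -y.

```bash
python3 - <<'E'
from h import *
p=np.load("pose.npy"); p[:2]+=-1.5*np.array([-np.sin(p[2]),np.cos(p[2])]); np.save("pose.npy",p)
print(W(L(-2,-90,12.5),p),to(W(L(-2,-90,12.5),p)[0]))
E
```

```text
[[507.95537873 -65.02497128  96.55643474]] (array([-0.4, -2.9, 70.3]), None)
```

>>> arm_command --pt "0 -0.4 -2.9 30 0" --pt "0 -0.4 -2.9 60 0" --pt "0 -0.4 -2.9 67 0" --pt "0 -0.4 -2.9 70 0" --pt "0 -0.4 -2.9 72 0" --pt "0 -0.4 -2.9 72 0"

```text
clock: 3.9
eef_pos: [508.7, -65.9, 114.3]
eef_rot: [3.141, 0.002, 3.006]
wrist_force: [-1.0, 1.8, 3.5]
finger_gap: 0.3
finger_force: 1.8
```

>>> arm_command --pt "0 0 0 1.5 0" --pt "0 0 0 1.5 0"

```text
clock: 4.15
eef_pos: [508.9, -66.0, 112.7]
eef_rot: [3.141, 0.002, 3.006]
wrist_force: [2.1, 2.5, 6.2]
finger_gap: 0.6
finger_force: 3.2
```

```bash
python3 - <<'E'
from h import *
c=imaging.camera("wrist"); cv2.imwrite("pics/w2.png",cv2.resize(c["img"][100:300,240:640,::-1],None,fx=1.8,fy=1.8))
E
```

```text
(no output)
```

View pics/w2.png

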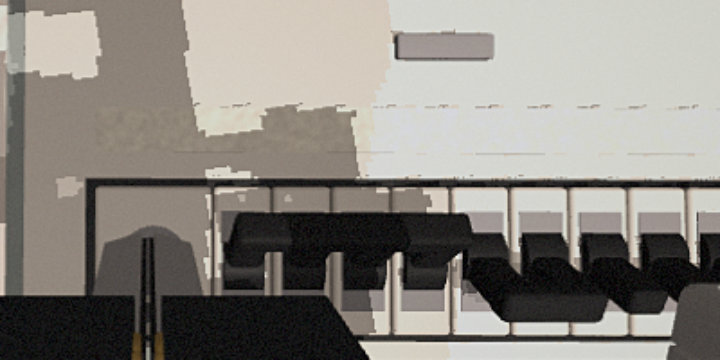

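The handle bar has dropped: it is now on the down-slope side, at about (350,230) in the crop, and the other toggles are still up. Next I retract, move below the bar and lift.

```bash
python3 - <<'E'
from h import *
p=np.load("pose.npy")
for x in(-38,-10,-6): print(x,to(W(L(0,-36,4)+[x,0,8],p)[0]))
E
```

```text
-38 (array([35. , 54.8, -3.2]), None)
-10 (array([ 7. , 54.8, -3.2]), None)
-6 (array([ 3. , 54.9, -3.2]), None)
```

>>> arm_command --pt "0 0 0 -25 0" --pt "0 0 0 -50 0" --pt "0 35 25 -50 0" --pt "0 35 55 -50 0" --pt "0 35 55 -50 0" --pt "0 35 55 -25 0" --pt "0 35 55 -3 0" --pt "0 35 55 -3 0" --pt "0 28 55 -3 0" --pt "0 22 55 -3 0" --pt "0 17 55 -3 0" --pt "0 13 55 -3 0" --pt "0 10 55 -3 0" --pt "0 10 55 -3 0"

```text
clock: 5.95
eef_pos: [505.9, -10.2, 115.0]
eef_rot: [-3.142, 0.0, 3.006]
wrist_force: [-1.0, 0.1, 2.3]
finger_gap: 0.3
finger_force: 0.7
```

>>> arm_command --pt "0 -2 0 0 0" --pt "0 -4 0 0 0" --pt "0 -6 0 0 0" --pt "0 -6 0 0 0"

```text
clock: 6.45
eef_pos: [508.7, -10.6, 114.7]
eef_rot: [-3.141, -0.008, 3.006]
wrist_force: [-29.0, 2.6, 18.3]
finger_gap: 0.4
finger_force: 16.3
```

>>> arm_command --pt "0 2 0 0 0" --pt "0 8 0 0 0" --pt "0 14 0 -20 0" --pt "0 14 0 -50 0" --pt "0 14 0 -80 0" --pt "0 14 0 -80 0"

```text
clock: 7.2
eef_pos: [498.8, -9.2, 196.9]
eef_rot: [3.141, 0.005, 3.006]
wrist_force: [0.6, 0.1, 0.2]
finger_gap: 0.3
finger_force: 0.0
```

```bash
python3 - <<'E'
from h import *
c=imaging.camera("wrist"); cv2.imwrite("pics/w3.png",c["img"][:,:,::-1])
E
```

```text
(no output)
```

View pics/w3.png

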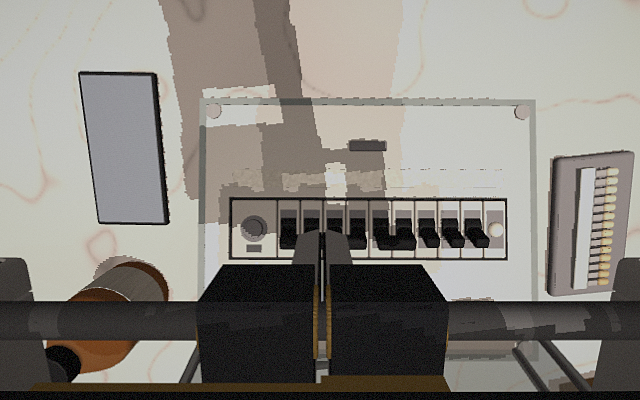

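The handle is back up, with its bar at about (288,243) level with the neighbouring toggles, and the button has sprung out at (255,228). Next is the cover: over the top, down behind it, then along its arc.

```bash
cat > cov.py <<'E'
from h import *
p=np.load("pose.npy"); H=L(60,0,1)
def tip(t,d=100):
    f=t-a; n=np.array([np.sin(f),0,np.cos(f)]); return H+d*np.array([-np.cos(f),0,np.sin(f)])+(36+8*abs(np.sin(f)))*n
E
python3 - <<'E'
from cov import *
start=np.array(tip(1.92))+[45,0,-0]; print(to(W(start,p)[0]), to(W(start+[0,0,60],p)[0]))
for t in np.linspace(1.92,0,20): print(round(t,2), np.round((tip(t)-start)*[-1,1,-1],1))
E
```

```text
(array([-177.6,   36.1,  -20.6]), None) (array([-177.8,   36.1,  -80.6]), None)
1.92 [45.  0. -0.]
1.82 [54.9  0.  -4.8]
1.72 [65.3  0.  -8.6]
1.62 [ 76.1   0.  -11.3]
1.52 [ 87.3   0.  -12.8]
1.41 [ 98.5   0.  -13.2]
1.31 [109.8   0.  -12.4]
1.21 [121.    0.  -10.3]
1.11 [132.    0.   -7.1]
1.01 [142.6   0.   -2.7]
0.91 [152.6   0.    2.9]
0.81 [162.1   0.    9.5]
0.71 [170.8   0.   17.1]
0.61 [178.6   0.   25.6]
0.51 [185.4   0.   34.9]
0.4 [191.2   0.   44.8]
0.3 [195.9   0.   55.3]
0.2 [199.5   0.   65.3]
0.1 [202.2   0.   75. ]
0.0 [204.    0.   84.9]
```

>>> arm_command --pt "0 0 10 -40 0" --pt "0 0 20 -85 0" --pt "0 -30 36 -85 0" --pt "0 -65 36 -85 0" --pt "0 -105 36 -85 0" --pt "0 -145 36 -85 0" --pt "0 -178 36 -85 0" --pt "0 -178 36 -85 0" --pt "0 -178 36 -50 0" --pt "0 -178 36 -21 0" --pt "0 -178 36 -21 0"

```text
clock: 8.62
eef_pos: [677.6, 2.8, 213.4]
eef_rot: [-3.141, -0.005, 3.006]
wrist_force: [-0.4, 0.5, -0.0]
finger_gap: 0.5
finger_force: 0.0
```

```bash
python3 - <<'E'
from h import *
c=imaging.camera("scene"); print(monitor.read_state()["clock"]); cv2.imwrite("pics/s2.png",cv2.resize(c["img"][80:280,190:440,::-1],None,fx=3,fy=3,interpolation=cv2.INTER_CUBIC))
E
```

```text
8.675
```

View pics/s2.png

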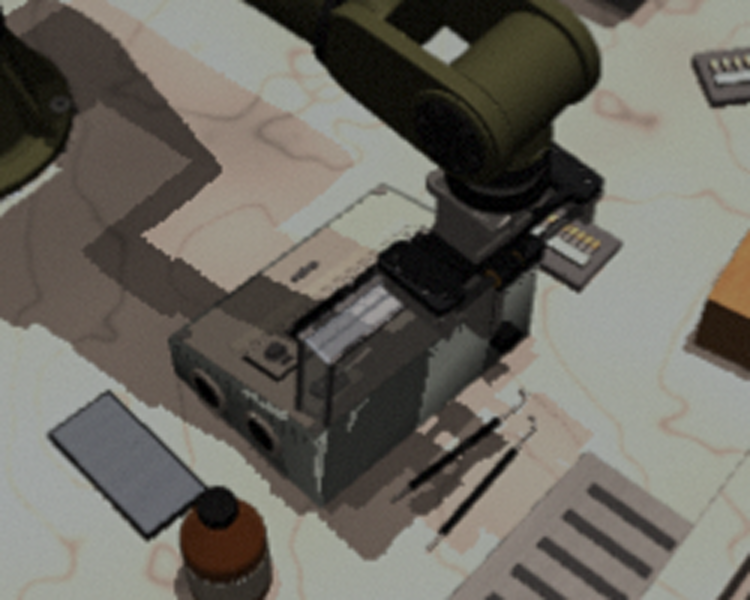

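The gripper is behind the cover and touching nothing, and the bystanders haven't moved. I'll sweep along the arc.

>>> arm_command --pt "0 -25 0 0 0" --pt "0 -45 0 0 0" --pt "0 -55 0 -5 0" --pt "0 -65 0 -9 0" --pt "0 -76 0 -11 0" --pt "0 -87 0 -13 0" --pt "0 -98 0 -13 0" --pt "0 -110 0 -12 0" --pt "0 -121 0 -10 0" --pt "0 -132 0 -7 0" --pt "0 -143 0 -3 0" --pt "0 -153 0 3 0" --pt "0 -162 0 10 0" --pt "0 -171 0 17 0" --pt "0 -179 0 26 0" --pt "0 -185 0 35 0" --pt "0 -191 0 45 0" --pt "0 -196 0 55 0" --pt "0 -196 0 55 0"

```text
clock: 11.05
eef_pos: [846.7, -23.2, 153.6]
eef_rot: [3.14, 0.016, 3.006]
wrist_force: [-0.2, -0.0, -0.1]
finger_gap: 0.3
finger_force: 0.0
```

I got the sign of x wrong, so the arm moved away from the unit. It met no force. I'll check the scene and go back.

```bash
python3 - <<'E'
from cov import *
c=imaging.camera("scene"); cv2.imwrite("pics/s3.png",cv2.resize(c["img"][80:330,190:490,::-1],None,fx=2.4,fy=2.4,interpolation=cv2.INTER_CUBIC))
start=np.array(tip(1.92))+[45,0,0]; print(W(start,p)[0]+[0,0,19],to(W(start,p)[0]),monitor.read_state()["joints"])
E
```

```text
[678.95250525   2.69840246 216.27510822] (array([168.7,   3.1, -64.6]), None) [-7.07931138e-02  1.18631670e+00  2.35588058e-01  7.87525468e-04
  1.70186011e+00 -1.50611072e+00]
```

View pics/s3.png

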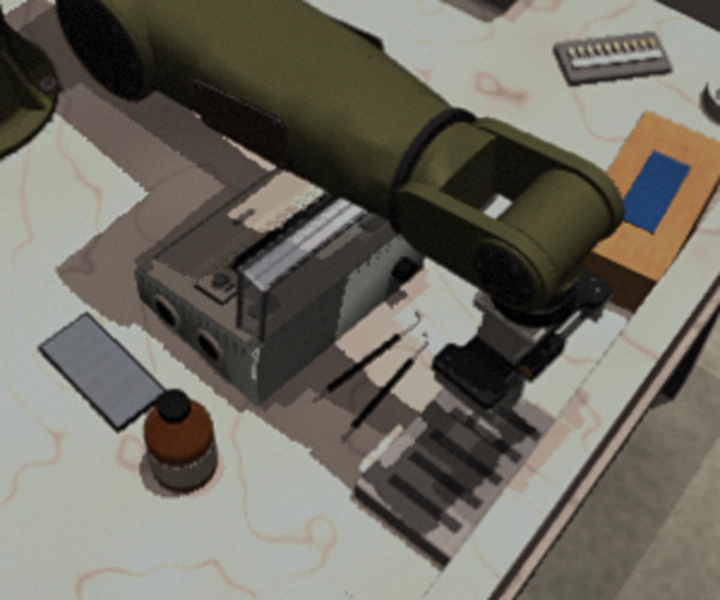

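Nothing was disturbed and the cover is still open. I'm moving back to the start point.

>>> arm_command --pt "0 10 0 -15 0" --pt "0 20 0 -30 0" --pt "0 40 0 -50 0" --pt "0 65 0 -65 0" --pt "0 95 2 -70 0" --pt "0 125 3 -70 0" --pt "0 150 3 -67 0" --pt "0 168 3 -65 0" --pt "0 168 3 -65 0"

```text
clock: 12.22
eef_pos: [679.3, 2.7, 218.4]
eef_rot: [3.139, 0.02, 3.006]
wrist_force: [0.7, 0.3, 1.3]
finger_gap: 0.4
finger_force: 0.0
```

```bash
python3 - <<'E'
from cov import *
np.set_printoptions(suppress=True)
start=np.array(tip(1.92))+[45,0,0]; print(monitor.read_state()["clock"],to(W(start,p)[0],np.pi+p[2]), to(W(tip(1.9),p)[0])[0],to(W(tip(0.5),p)[0])[0])
E
```

```text
12.225 (array([ 0.4, -0.1,  2.1]), array([ 0.12122545,  1.13353855, -0.04954964])) [47.3 -0.1  0.2] [186.9  -0.3  33.8]
```

>>> arm_command --pt "0 0 0 1 0" --pt "0 25 0 1 0" --pt "0 45 0 1 0" --pt "0 55 0 -4 0" --pt "0 65 0 -7 0" --pt "0 76 0 -10 0" --pt "0 87 0 -11 0" --pt "0 98 0 -12 0" --pt "0 110 0 -11 0" --pt "0 121 0 -9 0" --pt "0 132 0 -6 0" --pt "0 143 0 -2 0" --pt "0 153 0 4 0" --pt "0 162 0 11 0" --pt "0 171 0 18 0" --pt "0 179 0 27 0" --pt "0 185 0 36 0" --pt "0 191 0 46 0" --pt "0 196 0 56 0" --pt "0 196 0 56 0"

```text
clock: 14.72
eef_pos: [485.9, 29.0, 156.6]
eef_rot: [3.14, 0.017, 3.006]
wrist_force: [0.3, 0.1, -0.1]
finger_gap: 0.1
finger_force: 0.0
```

```bash
python3 - <<'E'
from cov import *
for t in(.2,.1,0): print(to(W(tip(t),p)[0])[0])
E
```

```text
[ 4.9 -0.2  5.8]
[ 7.7 -0.2 15.3]
[ 9.6 -0.3 25.1]
```

>>> arm_command --pt "0 5 0 7 0" --pt "0 7 0 14 0" --pt "0 9 0 20 0" --pt "0 9 0 25 0" --pt "0 9 0 25 0"

```text
clock: 15.35
eef_pos: [477.9, 30.2, 132.2]
eef_rot: [3.14, 0.018, 3.006]
wrist_force: [-2.7, 0.7, 3.3]
finger_gap: 0.3
finger_force: 1.8
```

>>> arm_command --pt "0 0 0 1.5 0" --pt "0 0 0 3 0" --pt "0 0 0 3 0"

```text
clock: 15.72
eef_pos: [478.2, 30.2, 131.1]
eef_rot: [3.14, 0.019, 3.006]
wrist_force: [-15.3, -0.1, 28.1]
finger_gap: 0.3
finger_force: 15.7
```

The tool hit a hard stop at the expected height, so the cover is shut. I'll retract clear and check.

>>> arm_command --pt "0 0 0 -10 0" --pt "0 0 0 -50 0" --pt "0 0 0 -90 0" --pt "0 30 40 -90 0" --pt "0 60 90 -90 0" --pt "0 90 140 -90 0" --pt "0 120 190 -90 0" --pt "0 140 240 -90 0" --pt "0 160 290 -90 0" --pt "0 160 290 -90 0"

```text
clock: 16.98
eef_pos: [355.9, 341.5, 216.5]
eef_rot: [3.14, 0.018, 3.01]
wrist_force: [1.1, -1.0, 0.4]
finger_gap: 0.3
finger_force: 0.0
```

```bash
python3 - <<'E'
from h import *
print(monitor.read_state()["clock"])
c=imaging.camera("top"); cv2.imwrite("pics/top9.png",cv2.resize(c["img"][115:290,195:465,::-1],None,fx=2.9,fy=2.9,interpolation=cv2.INTER_CUBIC))
p=np.load("pose.npy")
for d,y in((116,120),(116,-120),(0,120),(0,-120)): print(np.round((proj(W(L(60-d,y,37),p),c)-[195,115])*2.9))
E
```

```text
16.975
[[199. 360.]]
[[545. 413.]]
[[220. 195.]]
[[577. 250.]]
```

View pics/top9.png

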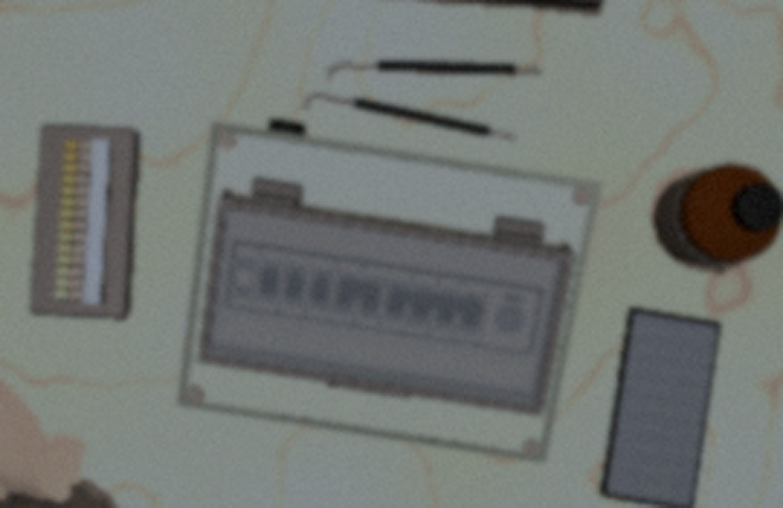

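The cover's corners at (202,358) and (543,412) match the shut prediction within 3 px. All the toggles line up, and the things on the counter are where they were.

```bash
python3 -c "
from cell import job
print(job.sign_off())"
```

```text
the job is handed in; nothing more can be done
None
```

The test is done and handed in: I pressed the button and the handle dropped, then lifted it back up until it stayed up, and shut the cover; in the pictures the other switches are still up and nothing on the counter has moved, though I once steered the arm the wrong way, without it touching anything.

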